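# Roll a stool-leg blank onto its line on the setting-out board

### The job

On the plywood setting-out board, roll the thick round stool-leg blank away from the stop ledge by pushing its top sideways with the fingertips, until it lies centred along the dark drawn line, its axis within a few millimetres of it and about parallel to it. It must turn as it goes, not be slid, and must never be picked up. Leave it lying still there and leave everything else where it is.

Things in the scene. Friction and masses are not known exactly. Their poses are not given: they have to be found in the camera images.
- leg: the thick round leg blank: plain dark-wood cylinder, 60 mm diameter, 130 mm long, 0.18 to 0.36 kg, lying on the board near the ledge. Origin at its centre; own x along its length, y and z turn as it rolls. It coasts only about 1 cm from 0.1 m/s. A fingertip pressed on its top with 2 to 5 N does not slip and goes twice as far as the centre, so a long way takes several strokes
- line: the drawn line: flat dark stripe 200 mm long, 4 mm wide on the board's top face. Origin at its middle, on the board's top; x runs along the line, y across it, away from the ledge. The blank starts on its -y side, 50 to 145 mm away
- board: fixed plywood setting-out board 210 x 350 mm, 18 mm thick. Origin under its centre on the bench; x parallel to the line, y away from the ledge. The ledge (16 mm wide, 18 mm above the board's face) runs along its whole -y edge; the blank starts with a gap of 2 to 25 mm to it, parallel within 0.06 rad
- spindle: thin lying dowel, 22 mm diameter, 90 mm long, on the board between its far edge (+y) and the line; origin at its centre, own x along its length. Leave alone
- offcut: pale wood offcut 40 x 35 x 22 mm on the board beside the spindle; origin under its centre. Leave alone
- square: try square on the bench: dark wood stock 110 mm, steel blade 160 mm along its y; origin under the stock. Leave alone
- mallet: wooden joiner's mallet lying on the bench, head 65 x 120 x 64 mm, 200 mm handle along its -x; origin under the handle end of the head. Leave alone
- glue: white glue bottle, 60 mm diameter, 160 mm tall, upright beyond the board; origin under its centre. Leave alone
- mug: white mug, 80 mm wide, 90 mm tall, beyond the board; origin under its centre. Leave alone
- plane: small steel block plane, 160 x 45 mm, about 55 mm tall, on the bench; origin under its centre. Leave alone
- driver: wood-handled screwdriver, 200 mm long along its x, on the bench; origin under its centre. Leave alone
There are look-alikes about, which are no part of the job. What is shaped like the leg but pink is not meant.

How it is judged:
On the way:
1. the leg blank has turned more than 1 rad about its own axis while still more than 10 mm short of the line (angle between leg's own z axis and vertical above 1 rad and y of leg in the frame of line below -0.01 m), for 0.02 s.
At the end, for the whole second after the job is handed in: the leg blank lies at rest on the board with its centre within 6 mm of the line across it and within 40 mm of the line's middle along it, parallel to the line within 0.1 rad (y of leg in the frame of line between -0.006 and 0.006 m and x of leg in the frame of line between -0.04 and 0.04 m and z of leg in the frame of line between 0.026 and 0.034 m and angle between the x axis of leg and the x axis of line, either way round below 0.1 rad and linear speed of leg below 0.01 m/s and angular speed of leg below 0.3 rad/s); the robot touches nothing.
It fails at once if the leg blank is lifted more than 10 mm off the board, or leaves it (z of leg in the frame of line above 0.04 m or z of leg in the frame of line below 0.015 m).
It fails at once if another thing is moved more than 20 mm (distance of any of spindle, offcut, square, mallet, glue, mug, plane, driver from where it was at the start of the episode above 0.02 m).
It also fails if it takes over 61 s, if anything falls off the work surface, if the arm or the gripper's body presses on something with over 40 N, if the wrist force passes 120 N, or if a joint passes its speed limit or range.

### The arm

A 7-joint arm with a two-finger parallel gripper is mounted at the origin on the work surface. World frame = base frame: x ahead of the robot, y to its left, z up, the work surface at z = 0. Lengths are in m, angles in rad, forces in N, time in s.
With the tool pointing down it reaches from about 0.425 to 0.925 m from the base axis. Payload 6.8 kg.
Tool frame: the origin (TCP) lies on the centre line of the jaws, within the pads' length; the fingertips stand 11 mm ahead of it and the grasp point (between the pads) lies 8 mm behind it; z points along the fingers, y is the line along which they close (so a half turn about z gives the same grasp; the last joint's range is limited). The gripper opens to 88 mm and grips with 3 to 60 N. Pads are 20 mm wide; open, the fingers measure 115 mm over their backs; the gripper's body (75 mm by 178 mm) begins 61 mm behind the grasp point.
Start: joints at [1.105, 0.477, 0.022, 1.555, -0.011, 1.109, -0.083], TCP at [0.236, -0.632, 0.234] pointing down, gripper open.
Joint ranges: [-2.96, 2.96], [-0.34, 2.1], [-1.41, 1.46], [0.24, 2.44], [-1.37, 4.51], [0.17, 1.92], [-2.96, 2.96]. Speed limits (rad/s): [2.39, 2.39, 3.14, 3.14, 3.14, 3.14, 3.14].

### API

Orientations are given as [roll, pitch, yaw] about the fixed x, y, z axes, in that order (R = Rz(yaw) Ry(pitch) Rx(roll)).
In Python, from cell import bot, imaging, ticket gives the robot as it stands.
- The arm moves only by the tool apply_moves, never from a script. Its argument "plan" is a list of rows, each a list of 7 numbers: the shift along the tool's x, y, z in m, then the turn, a rotation vector about the tool's x, y, z in degrees, then the closure, from -1 (fully open) to 1 (shut), so that 0 is half open. In form: [[dx, dy, dz, wx, wy, wz, gripper], ...]. A call has 1 to 8 rows; each row is the pose to reach, as a shift and turn from the pose commanded when the call began, along the tool's axes at that moment; what a row does not reach only later rows make up. A row lasts 1/10 s, in which the tool goes at most 50 mm and 8.59 degrees, less where a joint would pass 70% of its speed; a pose out of reach is approached as far as the arm can. A call with a gripper value outside its range is refused whole. The fingers move at their own pace and stop on an object; "grip_force" is the grip in N (left out, the last holds). Time passes only in rows, so rows that repeat a pose let the fingers close. It gives the time, the measured TCP pose, the force, the opening and the grip force at its end, in the units of the state.
- bot.read_state(): the state, without advancing time (a new reading comes with each control period).
- imaging.camera(name): name is "scene" or "top" or "wrist"; returns (picture, depth): 420x560x3 uint8, blue, green, red; 420x560 float32, m along the optical axis (not along the pixel's ray), 0 where there is no reading.
- imaging.camera_params(name): a dict with "vfov" (degrees; the focal length in pixels is half the picture's height over the tangent of half this angle, whatever the lens; pixels are square), "cx", "cy" (the principal point, pixels), "cam_to_world" (4x4, takes a point from camera to world coordinates). Camera axes: x right, y down, z forward; pixel columns grow to the right and rows downward; lengths in m; the calibration is good to about 2 mm. A picture is of the moment at which its call begins: read the wrist's pose just before it. camera_params takes no time and is no camera call; for the wrist camera it gives the pose at the moment of the call.
- ticket.finish_job(): hands the job in; it is judged then, once.
The state is a dict: "time": time; "q": joint angles; "qd": joint speeds; "effort": joint torques, N m; "ee_pos": TCP position; "tcp_rot": TCP orientation; "force": force on the tool from outside, world axes, zero at the start; "ft_torque": the same for the moment, N m; "grip_width": opening from 0.0 (shut) to 1.0 (fully open); "finger_force": force on a finger pad.
Only numpy, scipy, OpenCV 4.12 (cv2) and the standard library are available. Lean on these libraries where they do the work, as an engineer would, in place of code of your own. Each camera call takes 0.05 s, during which the arm holds its last target. There are 200 camera calls.

## Working session

There is one attempt and no reset: what is moved stays moved. The work goes in short steps, Python scripts to look and compute and a tool call to move; the robot and the scene stay as the last step left them, time stands still between calls to the robot, and variables do not carry over. Pictures are saved under pics/ and viewed, at most 10 in all, crops included, and the job is handed in when it is done.

Besides the shell and the picture viewer there is one more tool, called as name(argument=value, ...), one argument or row to a line, values as JSON. apply_moves: Moves the arm, as the interface text tells. Its arguments: {"type":"object","properties":{"plan":{"type":"array","items":{"type":"array","items":{"type":"number"}}},"grip_force":{"type":"number"}},"required":["plan"]}

```bash
mkdir -p pics
cat > h.py <<'E'
import numpy as np, cv2
from cell import bot, imaging, ticket
def cam(n):
    p=imaging.camera_params(n); im,d=imaging.camera(n); f=im.shape[0]/2/np.tan(np.radians(p["vfov"])/2)
    return im,d,p,f
def ray(p,f,uv,z):
    uv=np.atleast_2d(np.asarray(uv,float)); T=np.array(p["cam_to_world"])
    r=np.c_[(uv[:,0]-p["cx"])/f,(uv[:,1]-p["cy"])/f,np.ones(len(uv))]@T[:3,:3].T; o=T[:3,3]
    return o+r*((z-o[2])/r[:,2])[:,None]
def cloud(d,p,f):
    T=np.array(p["cam_to_world"]); v,u=np.indices(d.shape)
    P=np.stack([(u-p["cx"])/f*d,(v-p["cy"])/f*d,d],-1)
    return P@T[:3,:3].T+T[:3,3]
E
python3 - <<'E'
from h import *
s=bot.read_state(); print({k:np.round(v,3) for k,v in s.items()})
for n in("top","scene"):
    im,d,p,f=cam(n); cv2.imwrite(f"pics/{n}0.png",im); print(n,p,f)
    np.savez(f"{n}0.npz",im=im,d=d)
E
```

```text
{'time': np.float64(0.0), 'q': array([ 1.105,  0.478,  0.022,  1.556, -0.012,  1.109, -0.083]), 'qd': array([ 0.002,  0.   , -0.001,  0.002, -0.   ,  0.001, -0.001]), 'effort': array([ 0.0000e+00, -5.8286e+01,  1.5340e+00, -2.7261e+01, -5.4000e-02,
        1.7000e-02,  0.0000e+00]), 'ee_pos': array([ 0.236, -0.632,  0.233]), 'tcp_rot': array([-3.14 ,  0.   ,  0.358]), 'force': array([ 0.368, -0.475,  1.054]), 'ft_torque': array([-0.001, -0.024,  0.006]), 'finger_force': np.float64(0.0), 'grip_width': np.float64(1.0)}
top {'vfov': 45.41599879920707, 'cx': 283.0640736390633, 'cy': 207.14388070784915, 'cam_to_world': array([[-0.02661188, -0.98009249,  0.1967499 ,  0.24953269],
       [-0.99956335,  0.02861762,  0.00735786, -0.04314266],
       [-0.0128419 , -0.19646818, -0.9804261 ,  1.45634275],
       [ 0.        ,  0.        ,  0.        ,  1.        ]])} 501.82434993508195
scene {'vfov': 55.974716595072415, 'cx': 276.3804670884082, 'cy': 218.1107682000459, 'cam_to_world': array([[-0.80740002,  0.42759932, -0.4065268 ,  0.9943676 ],
       [ 0.58964976,  0.60868963, -0.53085788,  0.60219574],
       [ 0.02045418, -0.66832309, -0.74358985,  0.93056385],
       [ 0.        ,  0.        ,  0.        ,  1.        ]])} 395.16286965095185
```

View pics/top0.png

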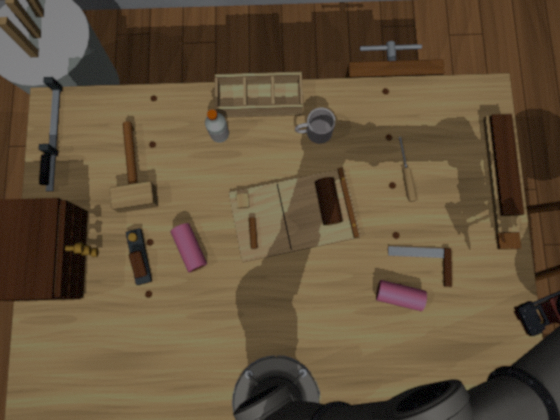

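View pics/scene0.png

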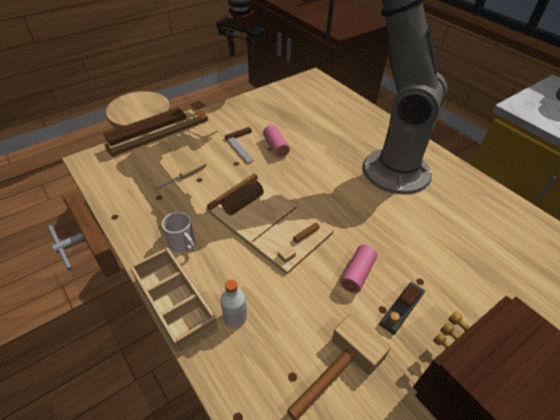

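Top view: the dark blank is at about (329,201) beside the ledge (348,203), the line is at about (284,215), the spindle at (253,232) and the offcut at (243,200). The pink look-alikes are at (188,247) and (402,295). Image right is world -y.

```bash
cat >> h.py <<'E'
def axis(P):
    c=P.mean(0); _,_,v=np.linalg.svd(P-c,full_matrices=False); d=v[0]; d=d*np.sign(d[0]); return c,d
def leg(d,p,f,box,zb):
    W=cloud(d,p,f); u0,u1,v0,v1=box; Q=W[v0:v1,u0:u1].reshape(-1,3)
    Q=Q[(d[v0:v1,u0:u1].ravel()>0)&(Q[:,2]>zb+0.045)&(Q[:,2]<zb+0.075)]
    return Q
def rect(Q):
    (c,wh,a)=cv2.minAreaRect(Q[:,:2].astype(np.float32)); return np.array(c),wh,a
E
python3 - <<'E'
from h import *
p=imaging.camera_params("top"); f=210/np.tan(np.radians(p["vfov"])/2)
z=np.load("top0.npz"); im,d=z["im"],z["d"]; W=cloud(d,p,f)
print("bench z",np.median(W[270:300,300:350,2]),"board z",np.median(W[200:225,260:275,2]))
Q=leg(d,p,f,(305,345,170,232),0.018)
print("leg",len(Q),rect(Q),np.percentile(Q[:,2],[50,99]),axis(Q))
# line
g=cv2.cvtColor(im,cv2.COLOR_BGR2GRAY).astype(float)
bh=cv2.morphologyEx(g,cv2.MORPH_BLACKHAT,np.ones((9,9)))
pts=[]
for v in range(184,249):
    lo=round(284+(v-215)*0.17)-8; r=bh[v,lo:lo+17]
    if r.max()>12: pts.append((lo+(r*np.arange(17)).sum()/r.sum(),v,r.max()))
pts=np.array(pts); print(len(pts),pts[[0,-1]])
L=ray(p,f,pts[:,:2],0.018); c,dr=axis(L); t=(L-c)@dr
print("line mid",c+dr*(t.max()+t.min())/2,"dir",dr,"len",np.ptp(t),"yaw",np.arctan2(dr[1],dr[0]))
cv2.imwrite("pics/crop.png",cv2.resize(im[160:270,220:370],None,fx=5,fy=5,interpolation=cv2.INTER_CUBIC))
E
```

```text
bench z -0.0012846465767146764 board z 0.017193414849810962
leg 770 (array([ 0.54618585, -0.16242692]), (0.13182976841926575, 0.054244644939899445), 8.330961227416992) [0.07306985 0.08138798] (array([ 0.54480011, -0.16279647,  0.07264526]), array([ 0.98858376,  0.15064417, -0.00291311]))
65 [[276.51111111 184.          35.        ]
 [289.64102564 248.          23.        ]]
line mid [ 0.5134643  -0.03352452  0.018     ] dir [0.98482473 0.17355189 0.        ] len 0.19342000331490225 yaw 0.1744351502426032
```

View pics/crop.png

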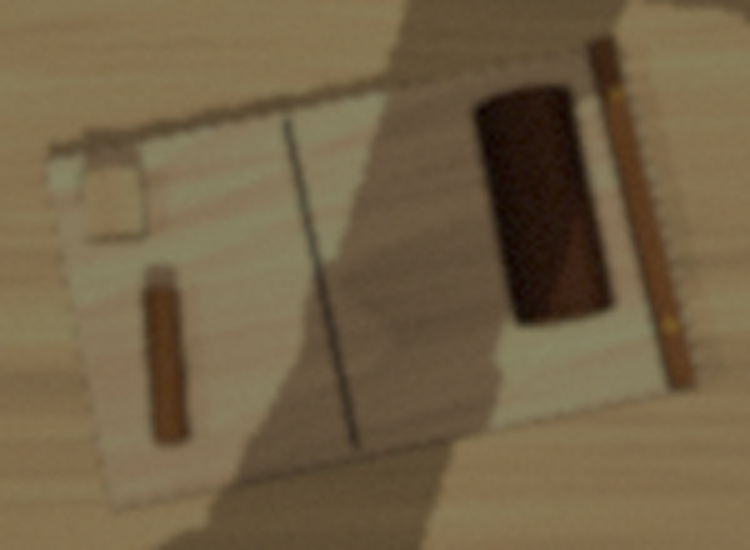

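apply_moves(
  plan=[
    [0.453,-0.321,0.0,0,0,-78,-0.4],
    [0.453,-0.321,0.0,0,0,-78,-0.4],
    [0.453,-0.321,0.0,0,0,-78,-0.4],
    [0.453,-0.321,0.0,0,0,-78,-0.4],
    [0.453,-0.321,0.0,0,0,-78,-0.4],
    [0.453,-0.321,0.0,0,0,-78,-0.4],
    [0.453,-0.321,0.0,0,0,-78,-0.4],
    [0.453,-0.321,0.0,0,0,-78,-0.4],
  ],
)

```text
time: 0.9
ee_pos: [0.4617, -0.2995, 0.2336]
tcp_rot: [-3.141, 0.0, 1.564]
force: [1.0, -0.0, -0.0]
grip_width: 0.704
finger_force: 0.0
```

apply_moves(
  plan=[
    [0.128,0.086,0.02,0,0,-9.4,-0.4],
    [0.128,0.086,0.02,0,0,-9.4,-0.4],
    [0.128,0.086,0.02,0,0,-9.4,-0.4],
    [0.128,0.086,0.02,0,0,-9.4,-0.4],
    [0.128,0.086,0.02,0,0,-9.4,-0.4],
    [0.128,0.086,0.02,0,0,-9.4,-0.4],
  ],
)

```text
time: 1.5
ee_pos: [0.5479, -0.176, 0.2134]
tcp_rot: [-3.14, 0.001, 1.72]
force: [-0.3, -0.3, -0.1]
grip_width: 0.7
finger_force: 0.0
```

Run:
```python
from h import *
s=bot.read_state(); print({k:np.round(s[k],3) for k in("q","ee_pos","tcp_rot","force")})
im,d,p,f=cam("wrist"); print(p)
cv2.imwrite("pics/w1.png",im); np.savez("w1.npz",im=im,d=d)
W=cloud(d,p,f); print(np.median(d[d>0]))
```

```text
{'q': array([ 0.553,  0.371, -0.443,  1.795,  0.185,  1.017,  0.188]), 'ee_pos': array([ 0.548, -0.176,  0.213]), 'tcp_rot': array([-3.14e+00,  1.00e-03,  1.72e+00]), 'force': array([-0.295, -0.297, -0.122])}
{'vfov': 67.13958823457106, 'cx': 281.78416322509065, 'cy': 207.25555942048726, 'cam_to_world': array([[ 9.88904358e-01,  1.41513024e-01,  4.51910858e-02,
         5.36379205e-01],
       [ 1.48552754e-01, -9.41007795e-01, -3.04033565e-01,
        -9.08958245e-02],
       [-4.99545219e-04,  3.07373377e-01, -9.51588859e-01,
         3.64976618e-01],
       [ 0.00000000e+00,  0.00000000e+00,  0.00000000e+00,
         1.00000000e+00]])}
0.3322912
```

View pics/w1.png

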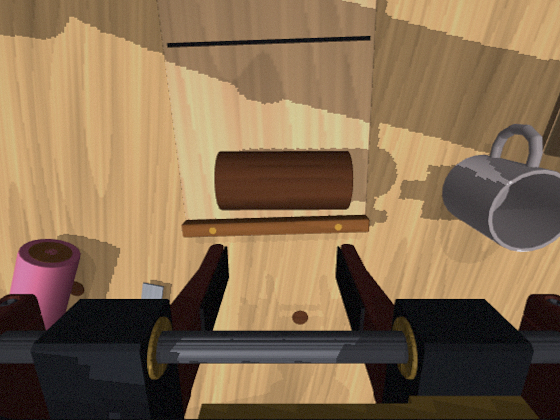

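The wrist view shows the blank at (283,180), the ledge below it at (275,225), and the line from (167,45) to (370,38).

```bash
cat >> h.py <<'E'
def wmeas(im,d,p,f,zb=0.018):
    """line from dark thin stripe, leg from depth; both in world"""
    W=cloud(d,p,f); hsv=cv2.cvtColor(im,cv2.COLOR_BGR2HSV)
    # leg
    m=(d>0)&(W[...,2]>zb+.04)&(W[...,2]<zb+.07)&(hsv[...,2]<130)
    m&=(W[...,0]>.40)&(W[...,0]<.68)&(W[...,1]>-.25)&(W[...,1]<.05)
    n,l,st,c=cv2.connectedComponentsWithStats(m.astype(np.uint8)); k=1+np.argmax(st[1:,4])
    Q=W[l==k]; A=np.c_[Q[:,0],np.ones(len(Q))]
    c,wh,a=rect(Q)
    # circle fit of the cross section along direction from the rectangle
    return Q,c,wh,a,st[k]
def cyl(Q,yaw):
    n=np.array([-np.sin(yaw),np.cos(yaw)]); a=np.array([np.cos(yaw),np.sin(yaw)])
    s=Q[:,:2]@n; z=Q[:,2]
    M=np.c_[2*s,2*z,np.ones(len(s))]; x=np.linalg.lstsq(M,s*s+z*z,rcond=None)[0]
    t=Q[:,:2]@a; tm=np.percentile(t,[.5,99.5]).mean()
    return a*tm+n*x[0],x[1],np.sqrt(x[2]+x[0]**2+x[1]**2),np.sqrt(np.mean((np.hypot(s-x[0],z-x[1])-np.sqrt(x[2]+x[0]**2+x[1]**2))**2))
E
cat > m.py <<'E'
from h import *
import sys
def run(im,d,p,f,lm=None,ly=None):
    Q,c,wh,a,st=wmeas(im,d,p,f); print("leg rect",c.round(4),np.round(wh,4),round(a,2),st)
    aa=np.radians(a if wh[0]>wh[1] else a-90); 
    # yaw from plane-free fit: top ridge regress
    best=min(np.arange(-.1,.45,.005)+0.0,key=lambda y:cyl(Q,y)[3]); print("yaw rect",round(aa,3),"yaw cyl",round(best,3))
    C,z,R,e=cyl(Q,best); print("cyl",C.round(4),z.round(4),R.round(4),e.round(5))
    if lm is not None:
        u=np.array([np.cos(ly),np.sin(ly)]);v=np.array([-u[1],u[0]])
        print("LINE FRAME leg x,y",((C-lm)@u).round(4),((C-lm)@v).round(4),"dyaw",round(best-ly,3))
    return C,best
if __name__=="__main__":
    z=np.load("w1.npz"); im,d=z["im"],z["d"]; p=dict(vfov=67.13958823457106,cx=281.78416322509065,cy=207.25555942048726)
    p=imaging.camera_params("wrist"); f=210/np.tan(np.radians(p["vfov"])/2)
    pts=[]
    for u in range(160,378):
        col=im[25:60,u].max(1).astype(float); w=np.clip(60-col,0,None)
        if w.sum()>40: pts.append((u,25+(w*np.arange(35)).sum()/w.sum()))
    pts=np.array(pts); L=ray(p,f,pts,0.018); c,dr=axis(L); t=(L-c)@dr; m=c+dr*(t.max()+t.min())/2; y=np.arctan2(dr[1],dr[0])
    print("line",m.round(4),y.round(4),np.ptp(t).round(4)); np.save("line.npy",[m[0],m[1],y])
    W=cloud(d,p,f); print("board z",np.median(W[70:130,230:330,2]))
    run(im,d,p,f,m[:2],y)
E
python3 m.py
```

```text
line [ 0.5141 -0.0341  0.018 ] 0.1797 0.1983
board z 0.018845298891067036
leg rect [ 0.5485 -0.1629] [0.1293 0.0555] 8.39 [ 215  154  138   56 7532]
yaw rect 0.146 yaw cyl 0.15
cyl [ 0.5486 -0.1637] 0.0494 0.0293 0.00061
LINE FRAME leg x,y 0.0108 -0.1337 dyaw -0.03
```

apply_moves(
  plan=[
    [0,0,0.05,0,0,0,-0.4],
    [0,0,0.1,0,0,0,-0.4],
    [0,0,0.12,0,0,0,-0.4],
    [0,0,0.122,0,0,0,-0.4],
    [0,0,0.123,0,0,0,-0.4],
  ],
)

```text
time: 2.05
ee_pos: [0.5479, -0.1764, 0.0904]
tcp_rot: [-3.141, 0.0, 1.719]
force: [-0.4, 0.6, 0.4]
grip_width: 0.699
finger_force: 0.0
```

apply_moves(
  plan=[
    [0,0,0.0005,0,0,0,-0.4],
    [0,0,0.001,0,0,0,-0.4],
  ],
)

```text
time: 2.25
ee_pos: [0.5491, -0.1752, 0.0905]
tcp_rot: [3.14, 0.001, 1.721]
force: [0.2, -0.8, 0.2]
grip_width: 0.695
finger_force: 0.0
```

apply_moves(
  plan=[
    [0,0,0.0005,0,0,0,-0.4],
    [0,0,0.001,0,0,0,-0.4],
  ],
)

```text
time: 2.45
ee_pos: [0.5491, -0.1746, 0.0892]
tcp_rot: [3.141, 0.001, 1.722]
force: [-0.7, -1.1, 3.4]
grip_width: 0.698
finger_force: 2.1
```

apply_moves(
  plan=[
    [0,0,0.0005,0,0,0,-0.4],
  ],
)

```text
time: 2.55
ee_pos: [0.5492, -0.1747, 0.089]
tcp_rot: [3.141, 0.001, 1.722]
force: [-3.2, -0.1, 8.4]
grip_width: 0.699
finger_force: 4.3
```

apply_moves(
  plan=[
    [0,0,0.0005,0,0,0,-0.4],
  ],
)

```text
time: 2.65
ee_pos: [0.5492, -0.1749, 0.0888]
tcp_rot: [3.141, 0.001, 1.722]
force: [-2.9, -1.0, 12.0]
grip_width: 0.701
finger_force: 6.0
```

apply_moves(
  plan=[
    [0.002,0,-0.0007,0,0,0,-0.4],
    [0.008,0,-0.0007,0,0,0,-0.4],
    [0.014,0,-0.0007,0,0,0,-0.4],
    [0.02,0,-0.0007,0,0,0,-0.4],
    [0.026,0,-0.0007,0,0,0,-0.4],
    [0.032,0,-0.0007,0,0,0,-0.4],
    [0.037,0,-0.0007,0,0,0,-0.4],
    [0.04,0,-0.0007,0,0,0,-0.4],
  ],
)

```text
time: 3.45
ee_pos: [0.5429, -0.1343, 0.0891]
tcp_rot: [3.141, 0.0, 1.722]
force: [-1.6, -0.6, 6.8]
grip_width: 0.698
finger_force: 3.3
```

```bash
cat > look.py <<'E'
from m import *
s=bot.read_state(); im,d,p,f=cam("wrist"); l=np.load("line.npy"); cv2.imwrite(f"pics/w{s['time']:.2f}.png",im)
C,y=run(im,d,p,f,l[:2],l[2])
t=np.array(s["ee_pos"]); r=s["tcp_rot"][2]; D=C-t[:2]
print("t",s["time"],"ee",t.round(4),np.round(s["tcp_rot"],3),"F",np.round(s["force"],1),"leg in tool x,y",(D@[np.cos(r),np.sin(r)]).round(4),(D@[np.sin(r),-np.cos(r)]).round(4))
E
python3 look.py
```

```text
leg rect [ 0.545  -0.1394] [0.1288 0.0517] 9.06 [  171   218   223    83 14328]
yaw rect 0.158 yaw cyl 0.155
cyl [ 0.5452 -0.1403] 0.056 0.0234 0.00201
LINE FRAME leg x,y 0.0116 -0.11 dyaw -0.025
t 3.45 ee [ 0.5429 -0.1343  0.0891] [3.141 0.    1.722] F [-1.6 -0.6  6.8] leg in tool x,y -0.0062 0.0014
```

apply_moves(
  plan=[
    [0,0,-0.008,0,0,0,-0.4],
    [-0.01,0,-0.01,0,0,0,-0.4],
    [-0.022,0,-0.01,0,0,0,-0.4],
    [-0.022,0,-0.004,0,0,0,-0.4],
    [-0.022,0,-0.001,0,0,0,-0.4],
    [-0.022,0,0.0,0,0,0,-0.4],
    [-0.022,0,0.0,0,0,0,-0.4],
  ],
)

```text
time: 4.2
ee_pos: [0.5457, -0.1571, 0.0885]
tcp_rot: [-3.141, 0.0, 1.721]
force: [-3.7, -0.9, 9.2]
grip_width: 0.7
finger_force: 4.0
```

apply_moves(
  plan=[
    [0.003,0,0,0,0,0,-0.4],
    [0.01,0,0,0,0,0,-0.4],
    [0.017,0,0,0,0,0,-0.4],
    [0.024,0,0,0,0,0,-0.4],
    [0.031,0,0,0,0,0,-0.4],
    [0.037,0,0,0,0,0,-0.4],
    [0.042,0,0,0,0,0,-0.4],
    [0.044,0,0,0,0,0,-0.4],
  ],
)

```text
time: 5.0
ee_pos: [0.5389, -0.1127, 0.089]
tcp_rot: [-3.14, 0.0, 1.722]
force: [-4.9, -0.7, 12.7]
grip_width: 0.697
finger_force: 6.2
```

apply_moves(
  plan=[
    [0,0,-0.008,0,0,0,-0.4],
    [-0.01,0,-0.01,0,0,0,-0.4],
    [-0.022,0,-0.01,0,0,0,-0.4],
    [-0.022,0,-0.004,0,0,0,-0.4],
    [-0.022,0,-0.001,0,0,0,-0.4],
    [-0.022,0,0.0,0,0,0,-0.4],
    [-0.022,0,0.0,0,0,0,-0.4],
  ],
)

```text
time: 5.7
ee_pos: [0.5423, -0.1351, 0.0882]
tcp_rot: [-3.14, 0.0, 1.722]
force: [-1.6, -2.3, 4.7]
grip_width: 0.702
finger_force: 2.5
```

apply_moves(
  plan=[
    [0.003,0,0,0,0,0,-0.4],
    [0.01,0,0,0,0,0,-0.4],
    [0.017,0,0,0,0,0,-0.4],
    [0.024,0,0,0,0,0,-0.4],
    [0.031,0,0,0,0,0,-0.4],
    [0.037,0,0,0,0,0,-0.4],
    [0.042,0,0,0,0,0,-0.4],
    [0.044,0,0,0,0,0,-0.4],
  ],
)

```text
time: 6.5
ee_pos: [0.5355, -0.0909, 0.089]
tcp_rot: [-3.14, 0.0, 1.722]
force: [-5.1, -1.0, 13.5]
grip_width: 0.706
finger_force: 6.5
```

apply_moves(
  plan=[
    [0,0,-0.01,0,0,0,-0.4],
    [-0.022,0,-0.05,0,0,0,-0.4],
    [-0.042,0,-0.08,0,0,0,-0.4],
    [-0.042,0,-0.08,0,0,0,-0.4],
    [-0.042,0,-0.08,0,0,0,-0.4],
  ],
)

```text
time: 7.0
ee_pos: [0.5426, -0.1331, 0.1686]
tcp_rot: [3.141, 0.0, 1.721]
force: [-0.0, -0.5, -0.3]
grip_width: 0.697
finger_force: 0.0
```

```bash
python3 look.py
```

```text
leg rect [ 0.5378 -0.0934] [0.1295 0.0554] 8.5 [  198   129   168    68 10903]
yaw rect 0.148 yaw cyl 0.155
cyl [ 0.5379 -0.0942] 0.0491 0.0294 0.00058
LINE FRAME leg x,y 0.0127 -0.0634 dyaw -0.025
t 7.0 ee [ 0.5426 -0.1331  0.1686] [3.141 0.    1.721] F [-0.  -0.5 -0.3] leg in tool x,y 0.0392 0.0012
```

apply_moves(
  plan=[
    [0.025,0,0.03,0,0,0,-0.4],
    [0.025,0,0.07,0,0,0,-0.4],
    [0.025,0,0.077,0,0,0,-0.4],
    [0.025,0,0.079,0,0,0,-0.4],
    [0.025,0,0.0797,0,0,0,-0.4],
    [0.025,0,0.0797,0,0,0,-0.4],
  ],
)

```text
time: 7.65
ee_pos: [0.5366, -0.1084, 0.0887]
tcp_rot: [-3.137, 0.0, 1.722]
force: [-6.7, -2.1, 11.3]
grip_width: 0.7
finger_force: 6.0
```

apply_moves(
  plan=[
    [0.003,0,0,0,0,0,-0.4],
    [0.01,0,0,0,0,0,-0.4],
    [0.017,0,0,0,0,0,-0.4],
    [0.024,0,0,0,0,0,-0.4],
    [0.031,0,0,0,0,0,-0.4],
    [0.037,0,0,0,0,0,-0.4],
    [0.042,0,0,0,0,0,-0.4],
    [0.044,0,0,0,0,0,-0.4],
  ],
)

```text
time: 8.45
ee_pos: [0.5298, -0.0641, 0.0887]
tcp_rot: [-3.137, -0.0, 1.723]
force: [-6.3, -0.9, 12.2]
grip_width: 0.7
finger_force: 5.7
```

apply_moves(
  plan=[
    [0,0,-0.008,0,0,0,-0.4],
    [-0.01,0,-0.01,0,0,0,-0.4],
    [-0.022,0,-0.01,0,0,0,-0.4],
    [-0.022,0,-0.004,0,0,0,-0.4],
    [-0.022,0,-0.001,0,0,0,-0.4],
    [-0.022,0,0.0,0,0,0,-0.4],
    [-0.022,0,0.0,0,0,0,-0.4],
  ],
)

```text
time: 9.15
ee_pos: [0.5351, -0.0867, 0.0887]
tcp_rot: [-3.141, 0.0, 1.722]
force: [-2.7, -1.1, 6.1]
grip_width: 0.701
finger_force: 3.6
```

apply_moves(
  plan=[
    [0.003,0,0,0,0,0,-0.4],
    [0.01,0,0,0,0,0,-0.4],
    [0.017,0,0,0,0,0,-0.4],
    [0.024,0,0,0,0,0,-0.4],
    [0.031,0,0,0,0,0,-0.4],
    [0.037,0,0,0,0,0,-0.4],
    [0.042,0,0,0,0,0,-0.4],
    [0.044,0,0,0,0,0,-0.4],
  ],
)

```text
time: 9.95
ee_pos: [0.5282, -0.0422, 0.089]
tcp_rot: [-3.14, 0.0, 1.722]
force: [-4.2, -0.3, 9.7]
grip_width: 0.706
finger_force: 5.0
```

apply_moves(
  plan=[
    [0,0,-0.01,0,0,0,-0.4],
    [-0.022,0,-0.05,0,0,0,-0.4],
    [-0.042,0,-0.08,0,0,0,-0.4],
    [-0.042,0,-0.08,0,0,0,-0.4],
    [-0.042,0,-0.08,0,0,0,-0.4],
  ],
)

```text
time: 10.45
ee_pos: [0.5353, -0.0848, 0.169]
tcp_rot: [3.141, 0.0, 1.721]
force: [-0.3, 0.5, -0.8]
grip_width: 0.698
finger_force: 0.0
```

```bash
python3 look.py
```

```text
leg rect [ 0.5308 -0.0487] [0.1299 0.0563] 8.6 [  198   133   167    68 10782]
yaw rect 0.15 yaw cyl 0.155
cyl [ 0.5308 -0.0489] 0.0492 0.0293 0.00059
LINE FRAME leg x,y 0.0138 -0.0176 dyaw -0.025
t 10.45 ee [ 0.5353 -0.0848  0.169 ] [3.141 0.    1.721] F [-0.3  0.5 -0.8] leg in tool x,y 0.0361 0.001
```

apply_moves(
  plan=[
    [0.025,0,0.03,0,0,0,-0.4],
    [0.025,0,0.07,0,0,0,-0.4],
    [0.025,0,0.077,0,0,0,-0.4],
    [0.025,0,0.079,0,0,0,-0.4],
    [0.025,0,0.0797,0,0,0,-0.4],
    [0.025,0,0.0797,0,0,0,-0.4],
  ],
)

```text
time: 11.1
ee_pos: [0.5288, -0.0599, 0.089]
tcp_rot: [-3.136, 0.0, 1.723]
force: [-7.0, -1.5, 12.3]
grip_width: 0.7
finger_force: 6.1
```

apply_moves(
  plan=[
    [0.003,0,0,0,0,0,-0.4],
    [0.009,0,0,0,0,0,-0.4],
    [0.015,0,0,0,0,0,-0.4],
    [0.021,0,0,0,0,0,-0.4],
    [0.026,0,0,0,0,0,-0.4],
    [0.03,0,0,0,0,0,-0.4],
    [0.033,0,0,0,0,0,-0.4],
    [0.033,0,0,0,0,0,-0.4],
  ],
)

```text
time: 11.9
ee_pos: [0.5237, -0.0268, 0.089]
tcp_rot: [-3.136, 0.0, 1.723]
force: [-8.2, -0.6, 11.9]
grip_width: 0.699
finger_force: 5.9
```

apply_moves(
  plan=[
    [0,0,-0.005,0,0,0,-0.4],
    [0,0,-0.02,0,0,0,-0.4],
    [-0.02,0,-0.05,0,0,0,-0.4],
    [-0.04,0,-0.08,0,0,0,-0.4],
    [-0.04,0,-0.11,0,0,0,-0.4],
    [-0.04,0,-0.11,0,0,0,-0.4],
  ],
)

```text
time: 12.5
ee_pos: [0.5352, -0.0671, 0.2039]
tcp_rot: [3.134, 0.002, 1.721]
force: [1.1, 0.5, 0.1]
grip_width: 0.699
finger_force: 0.0
```

```bash
python3 look.py; ls pics
```

```text
leg rect [ 0.5283 -0.0339] [0.13  0.057] 8.6 [ 204  132  147   61 8525]
yaw rect 0.15 yaw cyl 0.155
cyl [ 0.5285 -0.034 ] 0.0491 0.0294 0.0006
LINE FRAME leg x,y 0.0142 -0.0025 dyaw -0.025
t 12.5 ee [ 0.5352 -0.0671  0.2039] [3.134e+00 2.000e-03 1.721e+00] F [1.1 0.5 0.1] leg in tool x,y 0.0337 -0.0016
crop.png
scene0.png
top0.png
w1.png
w10.45.png
w12.50.png
w3.45.png
w7.00.png
```

apply_moves(
  plan=[
    [0,0,0,0,0,0,-0.4],
    [0,0,0,0,0,0,-0.4],
  ],
)

```text
time: 12.75
ee_pos: [0.5316, -0.0664, 0.1981]
tcp_rot: [-3.14, -0.001, 1.722]
force: [0.4, 0.7, 0.7]
grip_width: 0.699
finger_force: 0.0
```

```bash
python3 look.py; ls -t pics | head -1
```

```text
leg rect [ 0.5285 -0.0341] [0.1301 0.0564] 8.7 [ 208  135  150   61 8841]
yaw rect 0.152 yaw cyl 0.155
cyl [ 0.5285 -0.034 ] 0.0491 0.0294 0.0006
LINE FRAME leg x,y 0.0142 -0.0025 dyaw -0.025
t 12.75 ee [ 0.5316 -0.0664  0.1981] [-3.140e+00 -1.000e-03  1.722e+00] F [0.4 0.7 0.7] leg in tool x,y 0.0325 0.0019
w12.75.png
```

```bash
cp "pics/$(ls -t pics|head -1)" pics/fin.png
```

```text
(no output)
```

View pics/fin.png

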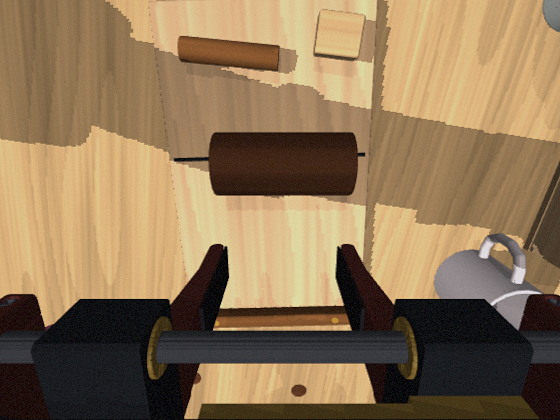

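The blank (210–357, 132–195) now covers the line, whose ends show at (175–210,159) and (357–364,154). I'll measure those ends directly from this picture, since it was taken closer in.

Run:
```python
from h import *
im=cv2.imread("pics/fin.png"); p=imaging.camera_params("wrist"); f=210/np.tan(np.radians(p["vfov"])/2)
pts=[]
for u in list(range(178,205))+list(range(359,364)):
    w=np.clip(60-im[148:168,u].max(1).astype(float),0,None)
    if w.sum()>30: pts.append((u,148+(w*np.arange(20)).sum()/w.sum()))
pts=np.array(pts); L=ray(p,f,pts,.018)
l=np.load("line.npy"); u=np.array([np.cos(l[2]),np.sin(l[2])]); v=np.array([-u[1],u[0]]); C=np.array([.5285,-.0340])
q=L[:,:2]-l[:2]; print(len(pts)); print("line pts in old line frame y: left",np.mean((q@v)[pts[:,0]<250]),"right",np.mean((q@v)[pts[:,0]>300]))
k=np.polyfit(q@u,q@v,1); x,y=(C-l[:2])@u,(C-l[:2])@v; print("leg y rel. new line",y-np.polyval(k,x),"slope",k[0])
```

```text
32
line pts in old line frame y: left 0.00023132056333873281 right 0.00036463567400312174
leg y rel. new line -0.0027590150883443146 slope 0.0006310713522596202
```

apply_moves(
  plan=[
    [0.03,0,0.05,0,0,0,-0.4],
    [0.03,0,0.095,0,0,0,-0.4],
    [0.03,0,0.106,0,0,0,-0.4],
    [0.03,0,0.109,0,0,0,-0.4],
    [0.03,0,0.1097,0,0,0,-0.4],
    [0.03,0,0.1097,0,0,0,-0.4],
  ],
)

```text
time: 13.4
ee_pos: [0.5277, -0.0377, 0.0897]
tcp_rot: [-3.141, 0.0, 1.721]
force: [0.2, -0.2, 0.9]
grip_width: 0.7
finger_force: 0.0
```

apply_moves(
  plan=[
    [0.001,0,0,0,0,0,-0.4],
    [0.003,0,0,0,0,0,-0.4],
    [0.005,0,0,0,0,0,-0.4],
    [0.005,0,0,0,0,0,-0.4],
    [0.005,0,-0.003,0,0,0,-0.4],
    [0.005,0,-0.02,0,0,0,-0.4],
    [-0.01,0,-0.06,0,0,0,-0.4],
    [-0.03,0,-0.11,0,0,0,-0.4],
  ],
)

```text
time: 14.2
ee_pos: [0.5309, -0.0647, 0.1959]
tcp_rot: [-3.138, -0.002, 1.724]
force: [0.5, -0.2, 0.9]
grip_width: 0.701
finger_force: 0.0
```

apply_moves(
  plan=[
    [0,0,0,0,0,0,-0.4],
    [0,0,0,0,0,0,-0.4],
    [0,0,0,0,0,0,-0.4],
  ],
)

```text
time: 14.5
ee_pos: [0.5313, -0.065, 0.1947]
tcp_rot: [-3.14, -0.0, 1.722]
force: [0.4, -0.5, -0.4]
grip_width: 0.703
finger_force: 0.0
```

```bash
python3 look.py
```

```text
leg rect [ 0.5287 -0.0354] [0.13   0.0568] 8.73 [ 208  138  151   62 8837]
yaw rect 0.152 yaw cyl 0.155
cyl [ 0.5287 -0.0355] 0.0492 0.0293 0.00061
LINE FRAME leg x,y 0.0142 -0.004 dyaw -0.025
t 14.5 ee [ 0.5313 -0.065   0.1947] [-3.14  -0.     1.722] F [ 0.4 -0.5 -0.4] leg in tool x,y 0.0295 0.002
```

```bash
cat > rel.py <<'E'
from m import *
s=bot.read_state(); im,d,p,f=cam("wrist"); l=np.load("line.npy"); C,yw=run(im,d,p,f,l[:2],l[2])
T=np.linalg.inv(np.array(p["cam_to_world"])); u=np.array([np.cos(l[2]),np.sin(l[2])]); v=np.array([-u[1],u[0]]); pts=[]
for t in list(np.arange(-.097,-.060,.001))+list(np.arange(.085,.0975,.0005)):
    a=T@np.r_[l[:2]+t*u,.018,1]; c=int(round(p["cx"]+f*a[0]/a[2])); r=int(round(p["cy"]+f*a[1]/a[2]))
    w=np.clip(60-im[r-9:r+10,c].max(1).astype(float),0,None)
    if 30<w.sum()<400: pts.append((c,r-9+(w*np.arange(19)).sum()/w.sum()))
L=ray(p,f,pts,.018)[:,:2]-l[:2]; k=np.polyfit(L@u,L@v,1); q=C-l[:2]
print(len(pts),"line shift",k,"REL leg y",(q@v-np.polyval(k,q@u)).round(4),"t",s["time"],"ee",np.round(s["ee_pos"],4))
E
python3 rel.py
```

```text
leg rect [ 0.5286 -0.0353] [0.1297 0.0559] 8.63 [ 208  139  151   61 8926]
yaw rect 0.151 yaw cyl 0.155
cyl [ 0.5287 -0.0355] 0.0491 0.0294 0.00058
LINE FRAME leg x,y 0.0142 -0.004 dyaw -0.025
58 line shift [0.01456122 0.0014246 ] REL leg y -0.0056 t 14.55 ee [ 0.5311 -0.0648  0.1944]
```

apply_moves(
  plan=[
    [0.026,0,0.05,0,0,0,-0.4],
    [0.026,0,0.095,0,0,0,-0.4],
    [0.026,0,0.104,0,0,0,-0.4],
    [0.026,0,0.106,0,0,0,-0.4],
    [0.026,0,0.106,0,0,0,-0.4],
    [0.026,0,0.106,0,0,0,-0.4],
  ],
)

```text
time: 15.2
ee_pos: [0.5279, -0.0397, 0.0897]
tcp_rot: [-3.14, -0.0, 1.722]
force: [0.8, 1.0, -0.2]
grip_width: 0.698
finger_force: 0.0
```

apply_moves(
  plan=[
    [0,0,0.0005,0,0,0,-0.4],
    [0,0,0.0005,0,0,0,-0.4],
  ],
)

```text
time: 15.4
ee_pos: [0.5284, -0.0396, 0.0894]
tcp_rot: [3.142, 0.0, 1.722]
force: [-1.1, -0.2, 1.4]
grip_width: 0.697
finger_force: 0.8
```

apply_moves(
  plan=[
    [0,0,0.0004,0,0,0,-0.4],
    [0,0,0.0004,0,0,0,-0.4],
  ],
)

```text
time: 15.6
ee_pos: [0.5284, -0.0397, 0.0892]
tcp_rot: [3.141, 0.0, 1.722]
force: [-1.2, -0.4, 5.4]
grip_width: 0.7
finger_force: 2.7
```

apply_moves(
  plan=[
    [0.002,0,0,0,0,0,-0.4],
    [0.004,0,0,0,0,0,-0.4],
    [0.006,0,0,0,0,0,-0.4],
    [0.008,0,0,0,0,0,-0.4],
    [0.009,0,0,0,0,0,-0.4],
    [0.009,0,0,0,0,0,-0.4],
    [0.009,0,0,0,0,0,-0.4],
  ],
)

```text
time: 16.3
ee_pos: [0.527, -0.0307, 0.0892]
tcp_rot: [3.141, 0.0, 1.722]
force: [-1.3, 0.1, 5.0]
grip_width: 0.702
finger_force: 2.7
```

apply_moves(
  plan=[
    [0,0,-0.002,0,0,0,-0.4],
    [0,0,-0.01,0,0,0,-0.4],
    [0,0,-0.04,0,0,0,-0.4],
    [-0.02,0,-0.08,0,0,0,-0.4],
    [-0.035,0,-0.11,0,0,0,-0.4],
    [-0.035,0,-0.11,0,0,0,-0.4],
    [-0.035,0,-0.11,0,0,0,-0.4],
    [-0.035,0,-0.11,0,0,0,-0.4],
  ],
)

```text
time: 17.1
ee_pos: [0.5313, -0.0647, 0.1979]
tcp_rot: [-3.14, -0.001, 1.723]
force: [-0.2, -0.6, -0.3]
grip_width: 0.7
finger_force: 0.0
```

```bash
python3 rel.py; sleep 0; python3 look.py
```

```text
leg rect [ 0.5282 -0.0324] [0.1302 0.0562] 8.7 [ 208  135  150   61 8854]
yaw rect 0.152 yaw cyl 0.155
cyl [ 0.5283 -0.0326] 0.0491 0.0294 0.0006
LINE FRAME leg x,y 0.0143 -0.001 dyaw -0.025
47 line shift [0.00558797 0.00065212] REL leg y -0.0017 t 17.1 ee [ 0.5313 -0.0647  0.1979]
leg rect [ 0.528 -0.032] [0.1301 0.0557] 8.68 [ 208  135  150   61 8832]
yaw rect 0.152 yaw cyl 0.155
cyl [ 0.5283 -0.0325] 0.0491 0.0294 0.0006
LINE FRAME leg x,y 0.0142 -0.001 dyaw -0.025
t 17.15 ee [ 0.5312 -0.0646  0.1976] [-3.139e+00 -1.000e-03  1.723e+00] F [-0.7 -1.  -0.1] leg in tool x,y 0.0321 0.002
```

```bash
python3 -c "
from cell import ticket; print(ticket.finish_job())"
```

```text
the job is handed in; nothing more can be done
None
```

I rolled the leg blank to the drawn line in several fingertip strokes and handed the job in at about 17 s; in the last measurement it lay 1 to 2 mm short of the line, 14 mm from its middle and 0.025 rad off parallel, and no verdict came back.

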